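Take the press weight off the safety hook and set it on the basket base

ROBOT

A 6-joint arm with a two-finger parallel gripper is mounted at the origin on the work surface. World frame = base frame: x ahead of the robot, y to its left, z up, the work surface at z = 0. Lengths are in mm, angles in degrees, forces in N, time in s.
With the tool pointing down it reaches from about 250 to 775 mm from the base axis. Payload 4 kg.
Tool frame: the origin (TCP) lies at the very end of the fingers, on their centre line; the grasp point (between the pads) lies 19 mm behind it; y points along the fingers, z is the direction in which the jaws open and shut, and the axes are right-handed (so a half turn about y gives the same grasp; the last joint's range is limited). The gripper opens to 94 mm and grips with 3 to 60 N. Pads are 16 mm wide; open, the fingers measure 119 mm over their backs; the gripper's body (75 mm by 177 mm) begins 78 mm behind the grasp point.
Start: joints at [-77.527, 4.996, 78.535, -0, 96.463, -5.907], TCP at [173.427, -521.961, 205.506] pointing down, gripper open.
Joint ranges: [-177.83, 177.83], [-43.37, 116.18], [15.69, 146.23], [-61.86, 241.86], [9.47, 152.12], [-147.06, 147.06]. Speed limits (degrees/s): [159.86, 159.86, 180, 180, 180, 180].

INTERFACE

Orientations are given as [roll, pitch, yaw] about the fixed x, y, z axes, in that order (R = Rz(yaw) Ry(pitch) Rx(roll)).
In Python, from bench import bot gives the robot as it stands.
- The arm moves only by the shell command python3 -m pendant 'ROWS'. ROWS is a JSON object of lists of equal length, an entry for each row: "linear": the shift along the tool's x, y, z in mm, a list of three; "yaw": the turn about the tool's y in degrees; "fingers": the gripper command: -1 is shut, 1 is fully open, values between are in proportion. In form: {"linear": [[dx, dy, dz], ...], "yaw": [yaw, ...], "fingers": [fingers, ...]}. A call has 1 to 10 rows; each row shifts and turns the commanded pose from where the row before left it, along the tool's axes as they then stand; what a row does not reach is not made up. A row lasts 1/8 s, in which the tool goes at most 62.5 mm and 10.7 degrees, less where a joint would pass 70% of its speed; a pose out of reach is approached as far as the arm can. A call is refused whole if a number of a shift passes 62.5 or a number of a turn 10.7, either way. A call with a gripper value outside its range is refused whole. The fingers move at their own pace and stop on an object; the grip force is fixed at half the most. Time passes only in rows, so rows that do not move let the fingers close. It gives the time, the measured TCP pose, the force and the opening at its end, in the units of the state.
- bot.get_obs(): the state, without advancing time (a new reading comes with each control period).
- bot.grab_frame(name): name is "side" or "top"; returns the picture (420x560x3 uint8, red, green, blue); there is no depth.
- bot.camera_model(name): a dict with "fov_y" (degrees; the focal length in pixels is half the picture's height over the tangent of half this angle, whatever the lens; pixels are square), "cx", "cy" (the principal point, pixels), "extrinsics" (4x4, takes a point from world to camera coordinates). Camera axes: x right, y down, z forward; pixel columns grow to the right and rows downward; lengths in mm; the calibration is good to about 2 mm. A picture is of the moment at which its call begins. camera_model takes no time and is no camera call.
- bot.close_job(): hands the job in, once; it reports no verdict.
The state is a dict: "t": time; "joint_pos": joint angles; "qd": joint speeds; "effort": joint torques, N m; "eef_pos": TCP position; "tcp_rot": TCP orientation; "force": force on the tool from outside, world axes, zero at the start; "wrist_torque": the same for the moment, N m; "grip_width": finger opening in mm.
Only numpy, scipy, OpenCV 4.12 (cv2) and the standard library are available. Lean on these libraries where they do the work, as an engineer would, in place of code of your own. Each camera call takes 0.05 s, during which the arm holds its last target.

TASK

The steel press weight hangs by its bail on the safety hook of the bench stand. Push the bail's bar back against the hook's sprung keeper, feeling for when it is clear of the overhanging nose, then lift the weight off without forcing the hook, and set it down gently, upright and centred, on the round plywood basket base on the gluing board and let go. Leave the bowl and the awl where they are.

Things in the scene. Friction and masses are not known exactly. Their poses are not given: they have to be found in the camera images.
- weight: Loose steel press weight, 0.45 to 0.8 kg: disc 60 mm in diameter, 28 mm high, with an upright bail: two flat straps (16 mm wide along own x, 5 mm thick), 56 mm apart over their outer faces along own y, rising to 115 mm above the underside, joined by a round 10 mm bar along own y. Origin: centre of the underside, z up. Starts hanging by the bar in the hook, own x within 3 degrees of the stand's x.
- weight_grip (a point): Point to grip: midway between the bail's straps, 16 mm below the bar's centre, 92 mm above the underside. Pinch the straps' outer faces (28 mm to either side along own y) from above, one finger each side of the hook. Axes as the weight.
- weight_bar (a point): Centre of the round bar of the bail, 108 mm above the weight's underside. Axes as the weight.
- weight_foot (a point): Centre of the underside of the weight. Axes as the weight.
- stand: Fixed steel bench stand with the safety hook. Own x points from the hook's nose back to the post, z up; origin on the table right below the hook's seat. Foot plate at own x 60 to 170 mm, post (22 mm) at x 115 mm, 12 mm thick round arm from it to the hook, 173 to 185 mm above the table. A knock of the weight on it above 80 N is damage; the robot itself must not push it.
- hook_seat (a point): Where the bar's centre rests, 190 mm above the table: on the level floor (185 mm, a 12 mm round bar along x) of the throat, against the round nose (inner side at own x -5 mm). Axes as the stand: +x is the way the bar is pushed to open the keeper. Hinge lugs below reach down to 156 mm: with the bar here the disc meets them after 46 mm of lift, so once above the lip draw the weight forward (-x) before raising it further.
- hook: The hook's working head on the stand: forked lip, two back cheeks, keeper. Origin and axes as stand. Do not force it: the weight pressing it with more than 30 N is damage, and the robot must touch it only with the weight.
- hook_lip (a point): On top of the nose, 10 mm in front of and 16 mm above the seat. A flat forked lip here overhangs the bar: underside 199 mm (4 mm of play over the resting bar), top 206 mm above the table, 20 mm wide; straight up is blocked. To clear it the bar must be pushed back 8 to 23 mm; this differs from start to start and is not measured. Two rigid back cheeks always stop the bar 2 mm farther on.
- keeper (a joint): Angle of the sprung keeper, a steel flap 8 mm wide right behind the bar, between lip prongs and back cheeks, hinged 28 mm below the bar's centre, top 208 mm above the table. 0 when shut (1 mm behind the resting bar), grows as the bar presses it back: 0.2 to 0.8 when the bar is back far enough, which varies. It pushes back with 4 N at first, 7 to 10 N fully pressed, and springs shut by itself.
- board: Gluing board, fixed: wooden square 150 by 150 mm, 12 mm thick, with the basket base (a plywood disc 100 mm in diameter, 8 mm thick) fixed in its middle. Origin: centre of its underside, on the table.
- base_top (a point): Centre of the top face of the plywood basket base, 20 mm above the table: where the weight's underside belongs. Contact with the board above 80 N while setting down counts as a blow.
- bowl: Bystander: loose white plastic bowl, 110 mm across and 50 mm high. Origin: centre of its underside.
- awl: Bystander: loose awl with a wooden handle, 160 mm long, lying on the table. Leave it where it is.
Not all that is in view belongs to the job. Several things have the shape of the weight; the one meant has the colours described above. Of the things like the stand, leave any that is green; of the rest the larger one is meant.

How it is judged:
By the outcome, as a careful person would: the job done as asked, in the order asked, and still so for the second after the job is handed in, with the robot touching nothing.
It also fails if it takes over 72 s, if anything falls off the work surface, if the arm or the gripper's body presses on something with over 40 N, if the wrist force passes 120 N, or if a joint passes its speed limit or range.

## Working session

There is one attempt and no reset: what is moved stays moved. The work goes in short steps, Python scripts to look and compute and a shell command to move; the robot and the scene stay as the last step left them, time stands still between calls to the robot, and variables do not carry over. Pictures are saved under pics/ and viewed, and the job is handed in when it is done.

```bash
mkdir -p pics; ls; python3 - <<'E'
from bench import bot
import cv2
o=bot.get_obs();print(o)
for n in("side","top"):
    im=bot.grab_frame(n);cv2.imwrite(f"pics/{n}0.png",im[:,:,::-1]);print(n,bot.camera_model(n))
E
```

```text
pics
{'t': 0.0, 'joint_pos': array([-7.75271323e+01,  5.04017420e+00,  7.86260408e+01, -1.31778715e-03,
        9.64625543e+01, -5.90556769e+00]), 'qd': array([0.00940332, 0.10349364, 0.05364776, 0.01263657, 0.00924831,
       0.08507231]), 'effort': array([-1.28600463e-03, -3.40184104e+01, -3.02425361e+01,  7.17769540e-02,
        3.31185828e-02, -1.60821328e-04]), 'eef_pos': array([ 173.29158082, -521.39577263,  204.28255253]), 'tcp_rot': array([-9.01282207e+01,  1.19461682e-02, -1.61621725e+02]), 'force': array([ 0.07892134,  0.21993932, -0.64588488]), 'wrist_torque': array([0.04855047, 0.00907165, 0.00672719]), 'grip_width': 93.7433439750885}
side {'fov_y': 53.71315258375645, 'cx': 280.9307123693912, 'cy': 209.731782290475, 'extrinsics': array([[-8.76773183e-01, -4.80858575e-01, -6.61943655e-03,
         3.61777126e+02],
       [-3.59066784e-01,  6.63736589e-01, -6.56143875e-01,
         2.25679001e+02],
       [ 3.19905971e-01, -5.72912534e-01, -7.54606784e-01,
         9.22778619e+02],
       [ 0.00000000e+00,  0.00000000e+00,  0.00000000e+00,
         1.00000000e+00]])}
top {'fov_y': 48.22645086278718, 'cx': 281.29458858586685, 'cy': 206.8159428672388, 'extrinsics': array([[ 1.98112839e-02, -9.99794054e-01, -4.40020047e-03,
         2.92036915e+01],
       [-9.97001948e-01, -1.94263226e-02, -7.48981491e-02,
         4.16389036e+02],
       [ 7.47972445e-02,  5.87083694e-03, -9.97181481e-01,
         1.40334174e+03],
       [ 0.00000000e+00,  0.00000000e+00,  0.00000000e+00,
         1.00000000e+00]])}
```

View pics/side0.png

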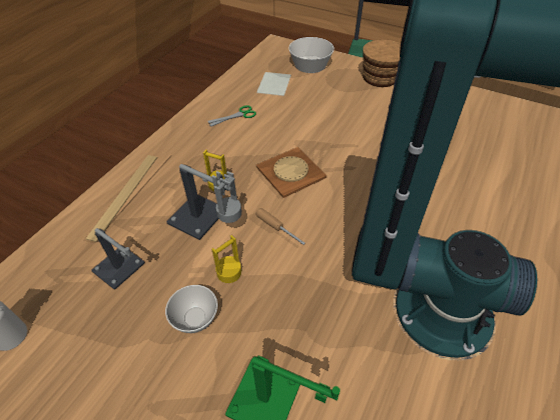

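View pics/top0.png

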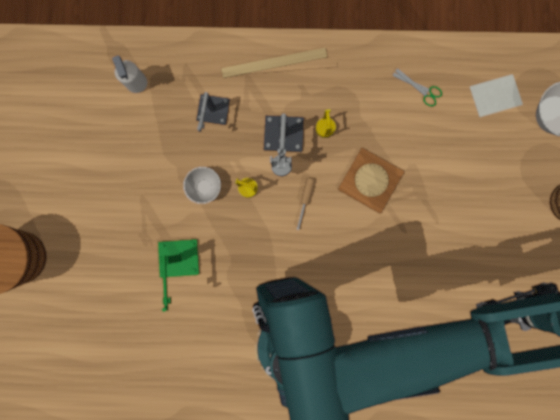

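```bash
python3 - <<'E'
import cv2
a=cv2.imread("pics/side0.png")[130:270,130:340];cv2.imwrite("pics/s0c.png",cv2.resize(a,None,fx=3.8,fy=3.8,interpolation=cv2.INTER_CUBIC))
a=cv2.imread("pics/top0.png")[90:220,230:420];cv2.imwrite("pics/t0c.png",cv2.resize(a,None,fx=4,fy=4,interpolation=cv2.INTER_CUBIC))
E
```

```text
(no output)
```

View pics/s0c.png

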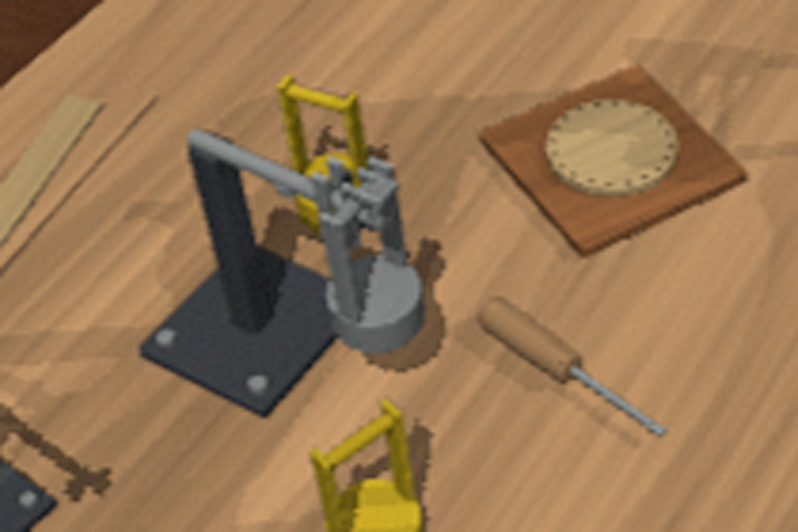

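View pics/t0c.png

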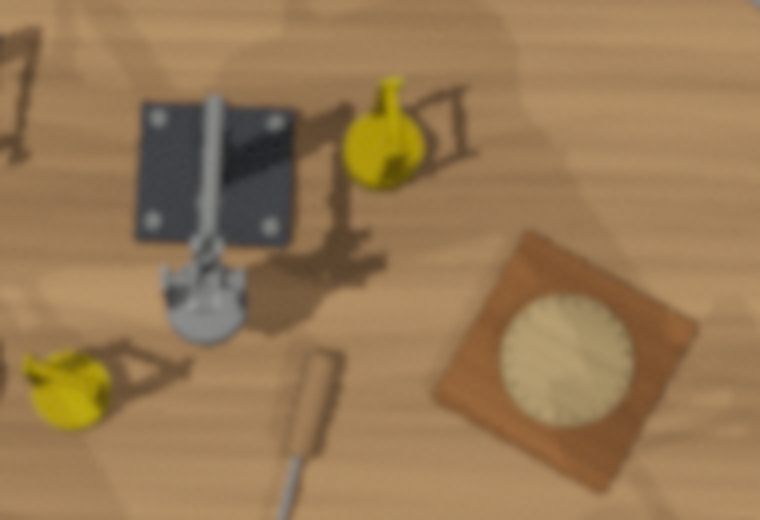

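```bash
python3 - <<'E'
import cv2
a=cv2.imread("pics/side0.png")[160:230,165:255];cv2.imwrite("pics/s0d.png",cv2.resize(a,None,fx=8,fy=8,interpolation=cv2.INTER_CUBIC))
a=cv2.imread("pics/top0.png")[110:180,255:335];cv2.imwrite("pics/t0d.png",cv2.resize(a,None,fx=8,fy=8,interpolation=cv2.INTER_CUBIC))
E
cat > h.py <<'E'
import numpy as np
from bench import bot
def cam(n,im=None):
    c=bot.camera_model(n);f=210/np.tan(np.radians(c["fov_y"]/2));return f,c["cx"],c["cy"],c["extrinsics"]
def proj(n,p):
    f,cx,cy,E=cam(n);q=np.atleast_2d(p)@E[:3,:3].T+E[:3,3];return np.c_[f*q[:,0]/q[:,2]+cx,f*q[:,1]/q[:,2]+cy]
def atz(n,uv,z):
    f,cx,cy,E=cam(n);R=E[:3,:3];o=-R.T@E[:3,3];d=R.T@np.array([(uv[0]-cx)/f,(uv[1]-cy)/f,1]);return o+d*(z-o[2])/d[2]
def tri(ut,us):
    A=[];b=[]
    for n,uv in(("top",ut),("side",us)):
        f,cx,cy,E=cam(n);R=E[:3,:3];o=-R.T@E[:3,3];d=R.T@np.array([(uv[0]-cx)/f,(uv[1]-cy)/f,1]);d/=np.linalg.norm(d);P=np.eye(3)-np.outer(d,d);A.append(P);b.append(P@o)
    return np.linalg.lstsq(np.vstack(A),np.hstack(b),rcond=None)[0]
E
python3 - <<'E'
from h import *
t=lambda x,y:(230+x/4,90+y/4)
s=lambda x,y:(130+x/3.8,130+y/3.8)
print("base",tri(t(567,360),s(612,146)),atz("top",t(567,360),20),atz("side",s(612,146),20))
for c in[(142,102),(296,108),(290,244),(136,240)]:print("plate",atz("top",t(*c),10))
for c in[(143,352),(265,413)]:print("plate s",atz("side",s(*c),10))
print("armback",atz("top",t(214,97),185),"armfront",atz("top",t(206,235),185))
E
```

```text
base [ 505.14480618 -235.03190925   13.06296677] [ 502.0926934  -234.67781317   20.        ] [ 503.92348745 -227.6207454    20.        ]
plate [697.40303472  91.6769406   10.        ]
plate [694.90897557 -27.01847375  10.        ]
plate [588.86306746 -24.14058439  10.        ]
plate [589.72830287  93.87109871  10.        ]
plate s [696.39704747  97.32705944  10.        ]
plate s [591.52602253 100.01841624  10.        ]
armback [653.9760596   35.39267145 185.        ] armfront [559.51202682  38.93025997 185.        ]
```

View pics/s0d.png

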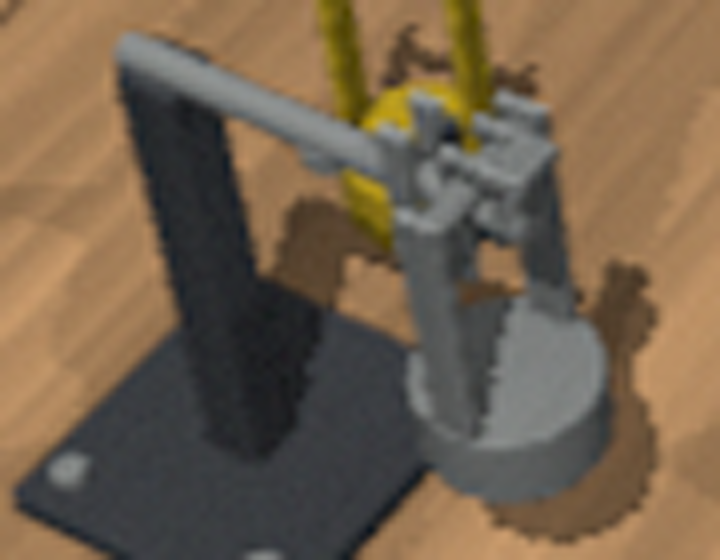

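View pics/t0d.png

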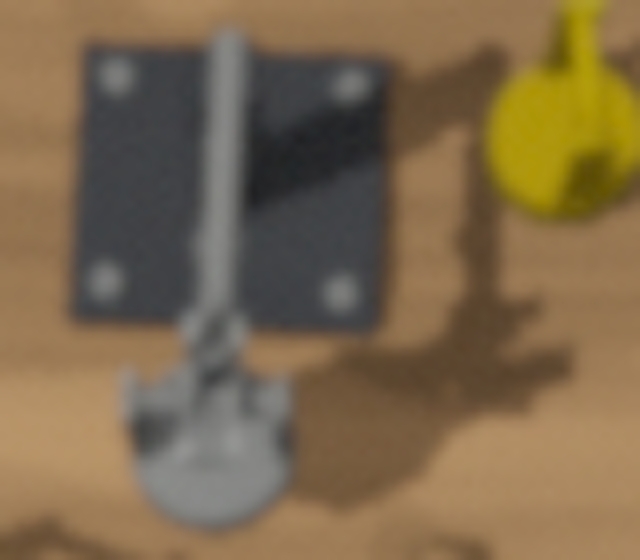

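```bash
python3 -m pendant '{"linear":[[0,-50,0],[0,-50,0],[0,0,-50],[0,0,-50],[-25,0,-55],[-25,0,-55],[-25,0,-55],[-25,0,-55],[-25,0,-50],[-25,0,-50]],"yaw":[10,10,0,0,0,0,0,0,0,0],"fingers":[1,1,1,1,1,1,1,1,1,1]}'; python3 -m pendant '{"linear":[[-30,0,-45],[-30,0,-45],[-30,0,-45],[0,0,0],[0,0,0]],"yaw":[0,0,0,0,0],"fingers":[1,1,1,1,1]}'; python3 - <<'E'
from h import *
print(proj("top",[[0,0,0],[0,0,100]]),proj("side",[[0,0,0]]))
E
```

```text
t: 1.35
eef_pos: [335.5, -104.6, 305.2]
tcp_rot: [-90.0, 0.0, 178.4]
force: [0.9, -1.1, -0.7]
grip_width: 94.1
t: 1.98
eef_pos: [428.6, 25.8, 305.0]
tcp_rot: [-90.0, -0.1, 178.4]
force: [-0.2, 0.1, -0.2]
grip_width: 93.9
[[291.05807275 346.02463739]
 [291.64654953 353.97757302]] [[443.51907075 311.15549239]]
```

```bash
python3 -m pendant '{"linear":[[-20,25,-10],[-20,25,0],[0,0,0],[0,0,0]],"yaw":[0,0,0,0],"fingers":[1,1,1,1]}'; python3 - <<'E'
from h import *
import cv2
o=bot.get_obs();p=o["eef_pos"];print(p,o["tcp_rot"])
for n in("side","top"):
    im=np.ascontiguousarray(bot.grab_frame(n)[:,:,::-1]);cv2.imwrite(f"pics/{n}1.png",im)
s=cv2.imread("pics/side1.png")[100:240,130:330];cv2.imwrite("pics/s1c.png",cv2.resize(s,None,fx=4,fy=4,interpolation=cv2.INTER_CUBIC))
s=cv2.imread("pics/top1.png")[80:220,180:380];cv2.imwrite("pics/t1c.png",cv2.resize(s,None,fx=4,fy=4,interpolation=cv2.INTER_CUBIC))
print("side tcp",(proj("side",[p,p+[0,47,0],p-[0,47,0]])-[130,100])*4)
print("top tcp",(proj("top",[p,p+[0,47,0],p-[0,47,0]])-[180,80])*4)
E
```

```text
t: 2.48
eef_pos: [468.9, 33.9, 256.7]
tcp_rot: [-90.0, 0.1, 178.3]
force: [-0.5, 0.5, 1.8]
grip_width: 94.1
[468.85988131  33.90511294 256.70102054] [-8.99845402e+01  6.89744215e-02  1.78273675e+02]
side tcp [[473.83551965 267.95190036]
 [424.61315189 324.56810918]
 [520.06790393 214.77480948]]
top tcp [[410.67643929 394.67511859]
 [336.12514586 393.25285053]
 [485.26252913 396.09805049]]
```

View pics/s1c.png

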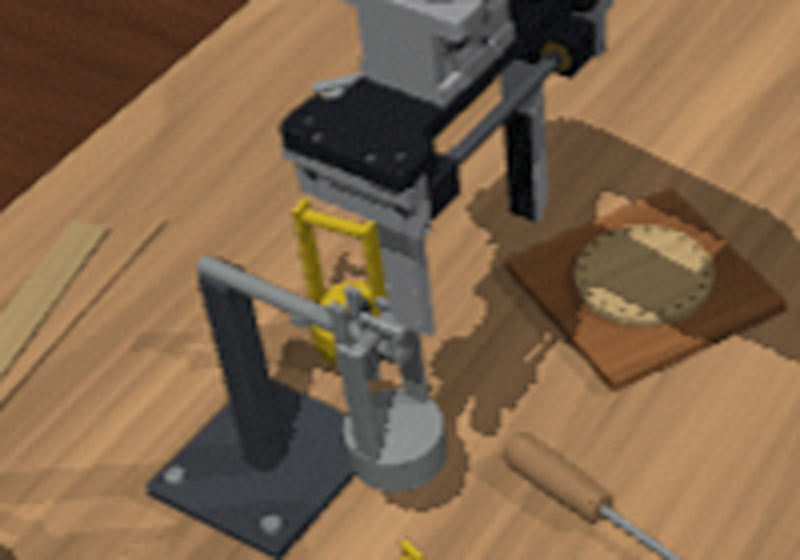

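View pics/t1c.png

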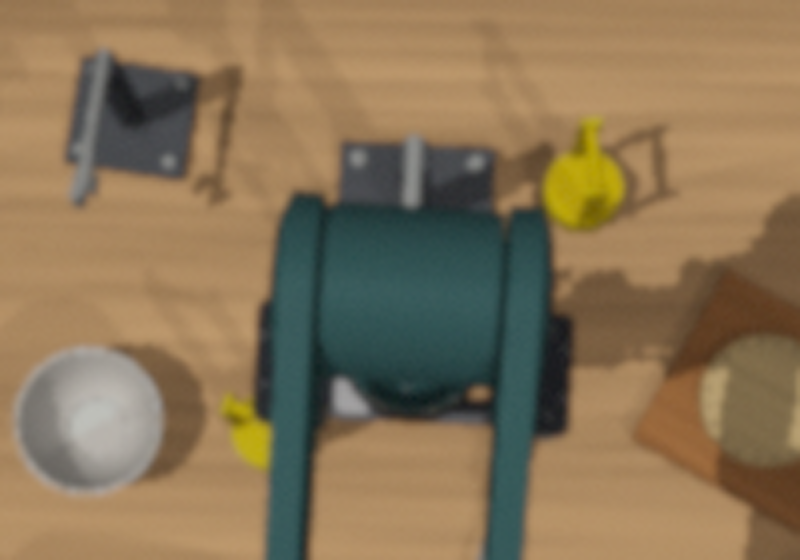

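```bash
python3 - <<'E'
from h import *
t=lambda x,y:(230+x/4,90+y/4)
s=lambda x,y:(130+x/3.8,130+y/3.8)
T=np.array([atz("top",t(*c),12)for c in[(530,230),(697,327),(602,492),(435,395)]])
S=np.array([atz("side",s(*c),12)for c in[(640,66),(746,175),(583,247),(480,132)]])
for X in(T,S):
    print(X.round(1),X.mean(0),[np.linalg.norm(X[i]-X[(i+1)%4]).round(1) for i in range(4)])
E
python3 - <<'E'
import cv2
a=cv2.imread("pics/side0.png")[140:205,245:335];cv2.imwrite("pics/b0s.png",cv2.resize(a,None,fx=8,fy=8,interpolation=cv2.INTER_CUBIC))
a=cv2.imread("pics/top0.png")[140:220,330:415];cv2.imwrite("pics/b0t.png",cv2.resize(a,None,fx=7,fy=7,interpolation=cv2.INTER_CUBIC))
E
```

```text
[[ 602.8 -207.4   12. ]
 [ 530.4 -334.9   12. ]
 [ 403.1 -263.2   12. ]
 [ 474.5 -136.1   12. ]] [ 502.68517308 -235.395528     12.        ] [np.float64(146.7), np.float64(146.1), np.float64(145.7), np.float64(146.8)]
[[ 531.6 -328.8   12. ]
 [ 404.  -255.1   12. ]
 [ 476.7 -131.3   12. ]
 [ 605.2 -200.5   12. ]] [ 504.41062627 -228.92411148   12.        ] [np.float64(147.4), np.float64(143.5), np.float64(145.9), np.float64(147.9)]
```

View pics/b0s.png

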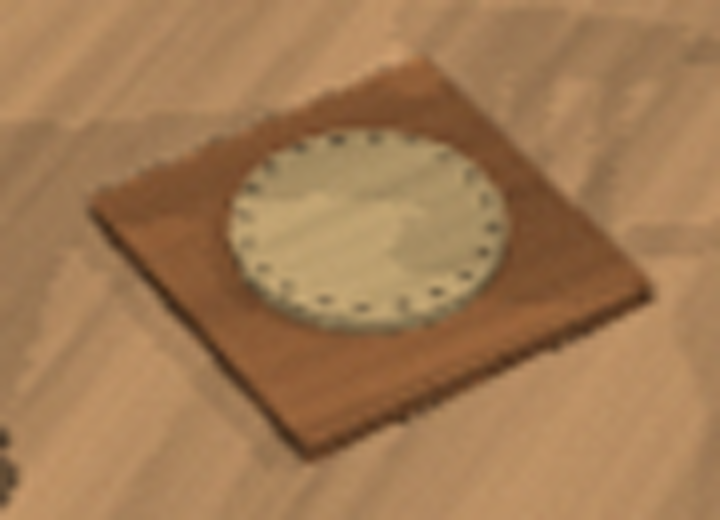

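View pics/b0t.png

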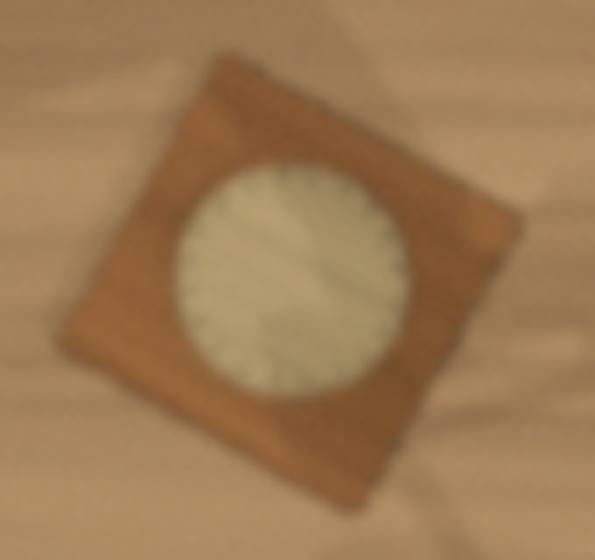

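```bash
python3 - <<'E'
from h import *
for z in(82,110):print(z,atz("top",(255+216.5/8,110+526/8),z),atz("side",(165+510/8,160+500/8),z))
print("y at rim",atz("top",(255+216.5/8,170),98))
# side disc top ellipse centre in s0d ~ (508,375)?, base disc
print("side disc",atz("side",(165+508/8,160+368/8),110))
print("base",atz("side",(291.1,168.0),20))
st=np.array([528.5,40,0]);th=np.radians(-1.6);R=np.array([[np.cos(th),-np.sin(th),0],[np.sin(th),np.cos(th),0],[0,0,1]])
P=lambda *p:st+R@np.array(p)
pts=[P(0,28,197),P(0,-28,197),P(0,30,110),P(0,-30,110),P(-30,0,110),P(30,0,110),P(170,60,10),P(60,60,10),P(126,0,179),P(-10,0,206)]
print("side in s0d");print((proj("side",pts)-[165,160])*8)
print("top in t0d");print((proj("top",pts)-[255,110])*8)
E
```

```text
82 [501.04265039  36.55193441  82.        ] [517.2330802   66.69744922  82.        ]
110 [497.06808305  36.39614316 110.        ] [502.06881745  84.49551084 110.        ]
y at rim [515.37356158  36.7898513   98.        ]
side disc [530.59588464  42.41250047 110.        ]
base [ 504.6282244  -229.24968933   20.        ]
side in s0d
[[427.56684067 219.94767494]
 [544.68955671  96.24972421]
 [459.36473661 431.71343846]
 [575.42462888 300.86244359]
 [602.18861882 403.32664139]
 [436.28669672 327.77651051]
 [ 16.17854844 492.49079391]
 [284.66184445 627.30677576]
 [143.17853126  49.32493991]
 [513.46458588 146.58529986]]
top in t0d
[[122.60217147 391.08433349]
 [291.00804129 398.91619537]
 [123.7668463  434.1046774 ]
 [292.46272079 441.9654127 ]
 [204.0594276  521.72357073]
 [212.12639898 354.62558414]
 [ 74.93996875  36.93225112]
 [ 60.46713895 318.69134106]
 [224.81382089  37.36901893]
 [205.1938678  420.19622997]]
```

```bash
python3 -m pendant '{"linear":[[-30,0,-4],[-31,0,-4],[0,0,0],[0,30,0],[0,30,0],[0,20,0],[0,12,0],[0,8,0],[0,0,0]],"yaw":[0,0,0,0,0,0,0,0,0],"fingers":[1,1,1,1,1,1,1,1,1]}'; python3 - <<'E'
from h import *
import cv2
o=bot.get_obs();p=o["eef_pos"];print(p,o["tcp_rot"],o["force"],o["wrist_torque"])
im=np.ascontiguousarray(bot.grab_frame("side")[:,:,::-1]);cv2.imwrite("pics/side2.png",im)
s=im[110:230,160:290];cv2.imwrite("pics/s2c.png",cv2.resize(s,None,fx=5,fy=5,interpolation=cv2.INTER_CUBIC))
E
```

```text
t: 3.7
eef_pos: [530.3, 41.2, 155.7]
tcp_rot: [-90.0, 0.0, 178.4]
force: [-0.0, -0.2, -0.3]
grip_width: 94.1
[530.29567549  41.16135517 155.71522088] [-8.99961932e+01  1.05556888e-02  1.78378137e+02] [-0.04662104 -0.17693507 -0.28289508] [ 0.0063243   0.04894007 -0.027694  ]
```

View pics/s2c.png

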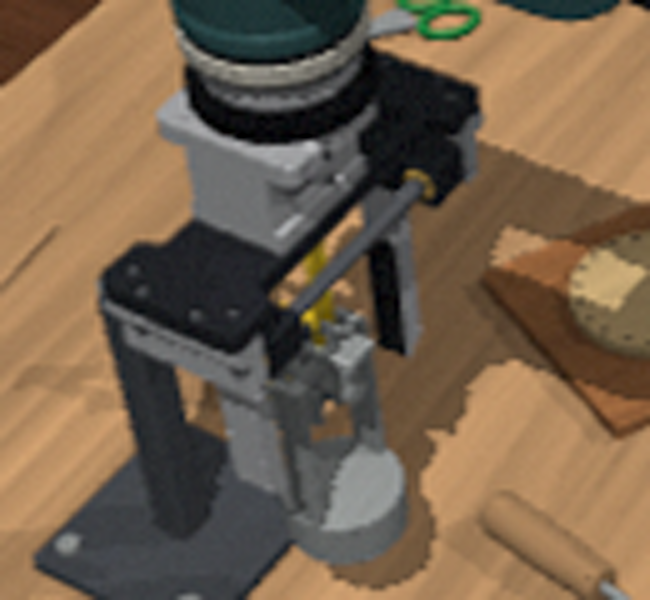

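```bash
python3 - <<'E'
from h import *
p=np.array([530.3,41.2,155.7])
print((proj("side",[p+[-8,47,0],p+[8,47,0],p+[-8,-47,0],p+[8,-47,0],p+[0,28,0],p+[0,-28,0],p+[0,28,40],p+[0,-28,40]])-[160,110])*5)
E
```

```text
[[290.63399925 486.32878031]
 [260.98731894 473.54548691]
 [404.02725156 354.41503028]
 [375.41663135 343.02203894]
 [299.85278958 452.17861924]
 [367.6819006  374.0479117 ]
 [289.0813924  390.50050076]
 [359.46384154 311.96486483]]
```

```bash
python3 -m pendant '{"linear":[[0,0,0],[0,0,0],[0,0,0],[0,0,0],[0,0,0],[0,0,0]],"yaw":[0,0,0,0,0,0],"fingers":[-1,-1,-1,-1,-1,-1]}';python3 - <<'E'
from h import *
import cv2
o=bot.get_obs();p=o["eef_pos"];print(p,o["tcp_rot"],o["force"],o["wrist_torque"])
im=np.ascontiguousarray(bot.grab_frame("side")[:,:,::-1]);cv2.imwrite("pics/side3.png",im)
s=im[110:230,160:290];cv2.imwrite("pics/s3c.png",cv2.resize(s,None,fx=5,fy=5,interpolation=cv2.INTER_CUBIC))
E
```

```text
t: 4.5
eef_pos: [530.7, 41.8, 155.7]
tcp_rot: [-90.1, 0.0, 178.4]
force: [-0.1, 2.7, 1.6]
grip_width: 56.5
[530.69262636  41.77843969 155.73832821] [-9.00581350e+01  3.70815690e-02  1.78406591e+02] [-0.12356085  2.7267108   1.6178762 ] [ 0.5803509  -0.06486561  0.04935627]
```

View pics/s3c.png

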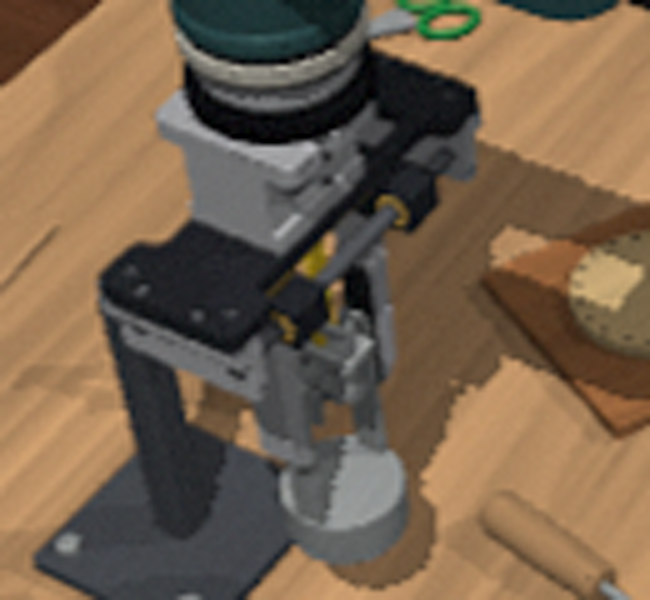

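```bash
python3 -m pendant '{"linear":[[0,-1,0],[0,-1,0],[0,0,0]],"yaw":[0,0,0],"fingers":[-1,-1,-1]}';python3 - <<'E'
from h import *
o=bot.get_obs();print(o["eef_pos"],o["force"].round(1),o["wrist_torque"].round(2))
E
python3 -m pendant '{"linear":[[-1,0,0],[-1,0,0],[0,0,0]],"yaw":[0,0,0],"fingers":[-1,-1,-1]}'
python3 -m pendant '{"linear":[[-1,0,0],[-1,0,0],[0,0,0]],"yaw":[0,0,0],"fingers":[-1,-1,-1]}'
```

```text
t: 4.92
eef_pos: [530.2, 40.8, 156.2]
tcp_rot: [-90.0, -0.1, 178.4]
force: [2.7, 1.9, -5.6]
grip_width: 56.2
[530.24571834  40.83449919 156.17606146] [ 2.7  1.9 -5.6] [ 0.18 -0.44 -0.06]
t: 5.3
eef_pos: [531.6, 40.7, 156.8]
tcp_rot: [-90.0, -0.1, 178.4]
force: [-1.1, -1.4, -7.2]
grip_width: 56.0
t: 5.68
eef_pos: [533.7, 40.8, 157.0]
tcp_rot: [-90.0, -0.1, 178.4]
force: [-4.8, -1.9, -6.7]
grip_width: 56.1
```

```bash
for i in 1; do python3 -m pendant '{"linear":[[-1,0,0],[-1,0,0],[0,0,0]],"yaw":[0,0,0],"fingers":[-1,-1,-1]}'; python3 -m pendant '{"linear":[[-1,0,0],[-1,0,0],[0,0,0]],"yaw":[0,0,0],"fingers":[-1,-1,-1]}';python3 -m pendant '{"linear":[[-1,0,0],[0,0,0]],"yaw":[0,0],"fingers":[-1,-1]}';python3 -m pendant '{"linear":[[-1,0,0],[0,0,0]],"yaw":[0,0],"fingers":[-1,-1]}'; done;python3 - <<'E'
from h import *
o=bot.get_obs();print(o["eef_pos"],o["force"].round(1),o["wrist_torque"].round(2))
E
```

```text
t: 6.05
eef_pos: [535.6, 40.7, 156.9]
tcp_rot: [-90.0, -0.1, 178.4]
force: [-5.9, -1.3, -7.4]
grip_width: 56.2
t: 6.42
eef_pos: [537.3, 40.7, 156.7]
tcp_rot: [-90.0, -0.2, 178.4]
force: [-5.3, -1.4, -6.5]
grip_width: 56.0
t: 6.68
eef_pos: [538.0, 40.6, 156.6]
tcp_rot: [-90.0, -0.2, 178.4]
force: [-5.5, -1.3, -7.2]
grip_width: 56.0
t: 6.92
eef_pos: [538.8, 40.6, 156.5]
tcp_rot: [-90.0, -0.3, 178.4]
force: [-7.0, -2.0, -6.6]
grip_width: 56.2
[538.84698785  40.62367825 156.53634645] [-7.  -2.  -6.6] [-0.22  1.09  0.04]
```

```bash
python3 -m pendant '{"linear":[[-1,0,0],[0,0,0]],"yaw":[0,0],"fingers":[-1,-1]}'; python3 -m pendant '{"linear":[[-1,0,0],[0,0,0]],"yaw":[0,0],"fingers":[-1,-1]}'
```

```text
t: 7.18
eef_pos: [539.6, 40.6, 156.4]
tcp_rot: [-90.0, -0.3, 178.4]
force: [-7.1, -2.7, -6.7]
grip_width: 55.9
t: 7.42
eef_pos: [540.4, 40.6, 156.2]
tcp_rot: [-90.0, -0.3, 178.4]
force: [-7.4, -2.1, -7.1]
grip_width: 55.9
```

```bash
python3 -m pendant '{"linear":[[-1,0,0],[0,0,0]],"yaw":[0,0],"fingers":[-1,-1]}'; python3 -m pendant '{"linear":[[-1,0,0],[0,0,0]],"yaw":[0,0],"fingers":[-1,-1]}'
```

```text
t: 7.68
eef_pos: [541.2, 40.6, 156.2]
tcp_rot: [-90.0, -0.4, 178.4]
force: [-8.1, -1.3, -7.4]
grip_width: 55.7
t: 7.92
eef_pos: [542.0, 40.7, 156.2]
tcp_rot: [-90.0, -0.4, 178.4]
force: [-8.4, -0.6, -6.1]
grip_width: 56.0
```

```bash
python3 -m pendant '{"linear":[[-1,-0.5,0],[0,0,0]],"yaw":[0,0],"fingers":[-1,-1]}'; python3 -m pendant '{"linear":[[-1,0,0],[0,0,0]],"yaw":[0,0],"fingers":[-1,-1]}'
```

```text
t: 8.18
eef_pos: [542.2, 40.8, 156.3]
tcp_rot: [-90.0, -0.5, 178.4]
force: [-10.2, -1.4, -7.0]
grip_width: 55.6
t: 8.43
eef_pos: [542.4, 40.8, 156.3]
tcp_rot: [-90.0, -0.6, 178.4]
force: [-12.6, -1.1, -5.8]
grip_width: 55.8
```

```bash
python3 -m pendant '{"linear":[[-1,0,0],[0,0,0]],"yaw":[0,0],"fingers":[-1,-1]}'; python3 -m pendant '{"linear":[[-1,0,0],[0,0,0]],"yaw":[0,0],"fingers":[-1,-1]}'
```

```text
t: 8.68
eef_pos: [542.5, 40.8, 156.3]
tcp_rot: [-90.0, -0.7, 178.4]
force: [-15.0, -0.8, -4.7]
grip_width: 56.1
t: 8.93
eef_pos: [542.6, 40.9, 156.3]
tcp_rot: [-90.0, -0.8, 178.4]
force: [-17.2, 0.1, -4.0]
grip_width: 56.1
```

```bash
python3 -m pendant '{"linear":[[2,0,0],[2.5,0,0],[0,0,0],[0,0,0]],"yaw":[0,0,0,0],"fingers":[-1,-1,-1,-1]}'; python3 -m pendant '{"linear":[[0,-1,0],[0,-1,0],[0,0,0]],"yaw":[0,0,0],"fingers":[-1,-1,-1]}'; python3 - <<'E'
from h import *
import cv2
im=np.ascontiguousarray(bot.grab_frame("side")[:,:,::-1]);cv2.imwrite("pics/side4.png",im)
s=im[110:230,160:290];cv2.imwrite("pics/s4c.png",cv2.resize(s,None,fx=5,fy=5,interpolation=cv2.INTER_CUBIC))
E
```

```text
t: 9.43
eef_pos: [541.7, 40.9, 156.8]
tcp_rot: [-90.0, -0.3, 178.4]
force: [-8.0, -0.1, -7.0]
grip_width: 56.0
t: 9.8
eef_pos: [542.1, 41.2, 158.9]
tcp_rot: [-90.0, -0.3, 178.4]
force: [-7.6, -0.3, -6.2]
grip_width: 56.0
```

View pics/s4c.png

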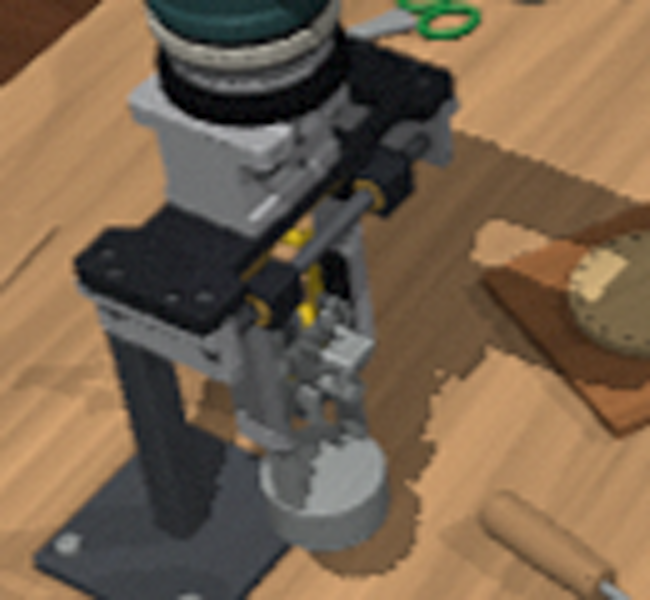

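```bash
python3 -m pendant '{"linear":[[0,-1,0],[0,0,0]],"yaw":[0,0],"fingers":[-1,-1]}'; python3 -m pendant '{"linear":[[0,-1,0],[0,0,0]],"yaw":[0,0],"fingers":[-1,-1]}'
```

```text
t: 10.1
eef_pos: [542.2, 41.3, 159.9]
tcp_rot: [-90.0, -0.3, 178.4]
force: [-6.2, -0.1, -7.3]
grip_width: 56.0
t: 10.35
eef_pos: [542.3, 41.3, 161.0]
tcp_rot: [-90.0, -0.3, 178.4]
force: [-6.8, 0.4, -7.5]
grip_width: 55.5
```

```bash
python3 -m pendant '{"linear":[[0,-1,0],[0,-1,0],[0,0,0]],"yaw":[0,0,0],"fingers":[-1,-1,-1]}'
```

```text
t: 10.72
eef_pos: [542.6, 41.3, 163.2]
tcp_rot: [-90.0, -0.2, 178.4]
force: [-6.3, 0.2, -6.2]
grip_width: 56.1
```

```bash
python3 -m pendant '{"linear":[[0,-2,0],[0,-2,0],[0,0,0]],"yaw":[0,0,0],"fingers":[-1,-1,-1]}';python3 -m pendant '{"linear":[[0,-2,0],[0,-2,0],[0,0,0]],"yaw":[0,0,0],"fingers":[-1,-1,-1]}'
```

```text
t: 11.1
eef_pos: [542.7, 41.3, 167.4]
tcp_rot: [-90.0, -0.2, 178.4]
force: [-6.6, 0.2, -6.5]
grip_width: 55.5
t: 11.48
eef_pos: [543.0, 41.3, 171.5]
tcp_rot: [-90.0, -0.2, 178.4]
force: [-5.6, 0.3, -6.6]
grip_width: 55.6
```

```bash
python3 -m pendant '{"linear":[[0,-2,0],[0,-2,0],[0,0,0]],"yaw":[0,0,0],"fingers":[-1,-1,-1]}';python3 -m pendant '{"linear":[[0,-2,0],[0,-2,0],[0,0,0]],"yaw":[0,0,0],"fingers":[-1,-1,-1]}'
```

```text
t: 11.85
eef_pos: [544.7, 40.9, 177.0]
tcp_rot: [-90.0, 0.1, 178.4]
force: [-3.4, 0.7, -4.5]
grip_width: 56.0
t: 12.22
eef_pos: [545.0, 40.7, 180.6]
tcp_rot: [-90.0, 0.2, 178.4]
force: [-1.0, 0.7, -6.2]
grip_width: 56.0
```

```bash
python3 -m pendant '{"linear":[[0,-2,0],[0,-2,0],[0,-2,0],[0,0,0]],"yaw":[0,0,0,0],"fingers":[-1,-1,-1,-1]}'; python3 - <<'E'
from h import *
import cv2
im=np.ascontiguousarray(bot.grab_frame("side")[:,:,::-1]);cv2.imwrite("pics/side5.png",im)
s=im[110:230,160:290];cv2.imwrite("pics/s5c.png",cv2.resize(s,None,fx=5,fy=5,interpolation=cv2.INTER_CUBIC))
E
```

```text
t: 12.72
eef_pos: [544.2, 40.8, 186.3]
tcp_rot: [-90.0, 0.0, 178.4]
force: [-0.6, -0.8, -5.6]
grip_width: 56.1
```

View pics/s5c.png

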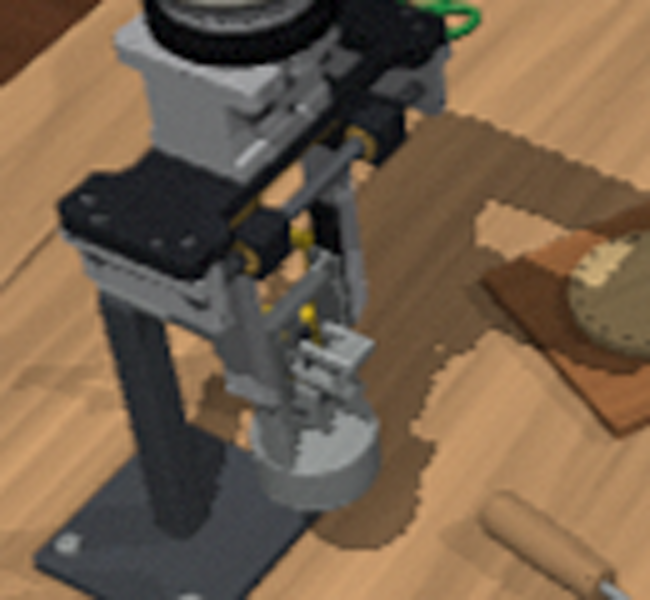

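```bash
python3 -m pendant '{"linear":[[3,0,0],[6,0,0],[10,0,0],[15,0,0],[15,0,0],[15,0,0],[15,0,0],[15,0,0],[8,0,0],[0,0,0]],"yaw":[0,0,0,0,0,0,0,0,0,0],"fingers":[-1,-1,-1,-1,-1,-1,-1,-1,-1,-1]}'; python3 - <<'E'
from h import *
import cv2
im=np.ascontiguousarray(bot.grab_frame("side")[:,:,::-1]);cv2.imwrite("pics/side6.png",im)
s=im[100:240,160:310];cv2.imwrite("pics/s6c.png",cv2.resize(s,None,fx=4,fy=4,interpolation=cv2.INTER_CUBIC))
E
```

```text
t: 14.02
eef_pos: [441.7, 43.7, 186.2]
tcp_rot: [-90.0, 0.1, 178.4]
force: [0.1, 0.3, -5.8]
grip_width: 56.0
```

View pics/s6c.png

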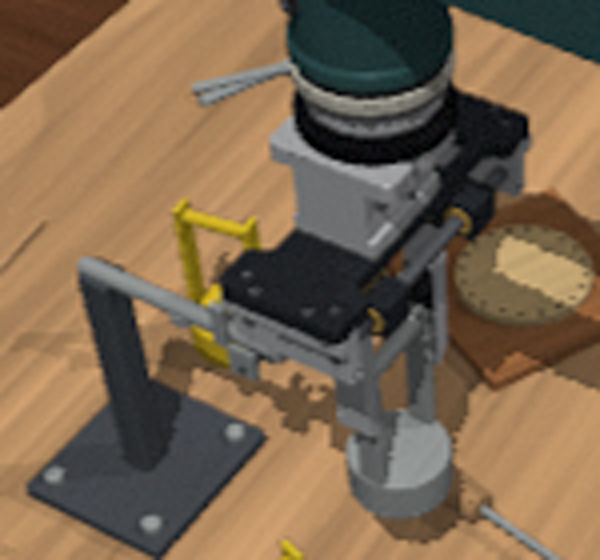

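```bash
python3 -m pendant '{"linear":[[-3,0,10],[-5,0,20],[-9,0,35],[-10,0,40],[-10,0,40],[-10,0,40],[-10,0,40],[-8,0,30],[-3,0,13],[-2,0,5]],"yaw":[0,0,0,0,0,0,0,0,0,0],"fingers":[-1,-1,-1,-1,-1,-1,-1,-1,-1,-1]}'; python3 -m pendant '{"linear":[[0,25,0],[0,20,0],[0,5,0],[0,0,0],[0,0,0]],"yaw":[0,0,0,0,0],"fingers":[-1,-1,-1,-1,-1]}'; python3 - <<'E'
from h import *
import cv2
o=bot.get_obs();p=o["eef_pos"];print(p,o["tcp_rot"],o["force"].round(1),o["wrist_torque"].round(2))
for n,(r,c) in(("side",(70,220)),("top",(110,310))):
    im=np.ascontiguousarray(bot.grab_frame(n)[:,:,::-1]);cv2.imwrite(f"pics/{n}7.png",im)
    cv2.imwrite(f"pics/{n}7c.png",cv2.resize(im[r:r+145,c:c+130],None,fx=4,fy=4,interpolation=cv2.INTER_CUBIC))
E
```

```text
t: 15.32
eef_pos: [504.3, -231.8, 185.4]
tcp_rot: [-90.0, -0.1, 178.3]
force: [-1.0, 0.1, -6.3]
grip_width: 56.1
t: 15.95
eef_pos: [505.0, -231.3, 137.4]
tcp_rot: [-89.9, 0.1, 178.4]
force: [-0.1, -0.8, -5.2]
grip_width: 55.9
[ 505.03236675 -231.2820308   137.42257262] [-8.99311536e+01  1.29507335e-01  1.78406791e+02] [-0.1 -0.8 -5.2] [0.06 0.09 0.02]
```

View pics/side7c.png

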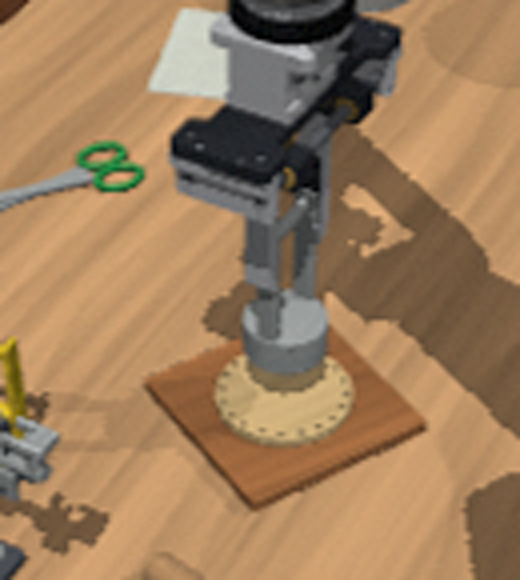

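View pics/top7c.png

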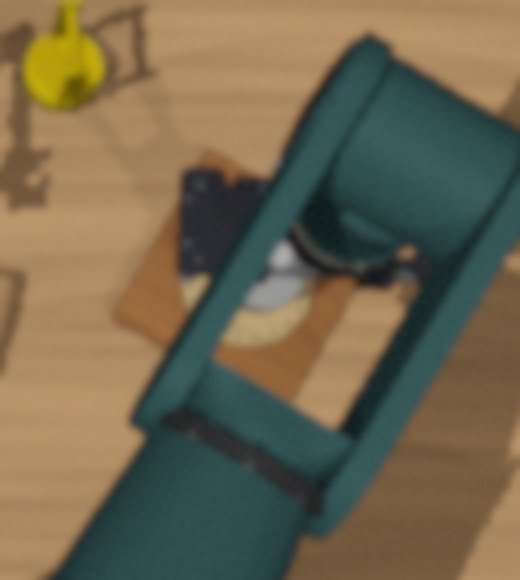

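```bash
cat >> h.py <<'E'
def circ(c,r):
    a=np.linspace(0,2*np.pi,180);return np.array(c)+np.c_[r*np.cos(a),r*np.sin(a),0*a]
E
python3 - <<'E'
from h import *
import cv2
def bb(P):return P.min(0).round(1),P.max(0).round(1)
off=np.array([220,70])
for z in(63.7,91.7):print(z,bb((proj("side",circ([505,-231.3,z],30))-off)*4))
for c in([504.6,-229.2,20],[505,-231.3,20]):print("base",bb((proj("side",circ(c,50))-off)*4))
im=cv2.imread("pics/side7.png")[125:200,260:335];cv2.imwrite("pics/s7d.png",cv2.resize(im,None,fx=8,fy=8,interpolation=cv2.INTER_CUBIC))
E
```

```text
63.7 (array([243.5, 316.6]), array([328.6, 373.7]))
91.7 (array([243.2, 286.1]), array([329.9, 343.2]))
base (array([215.3, 345.7]), array([353.6, 441. ]))
base (array([216.3, 343.9]), array([354.4, 438.9]))
```

View pics/s7d.png

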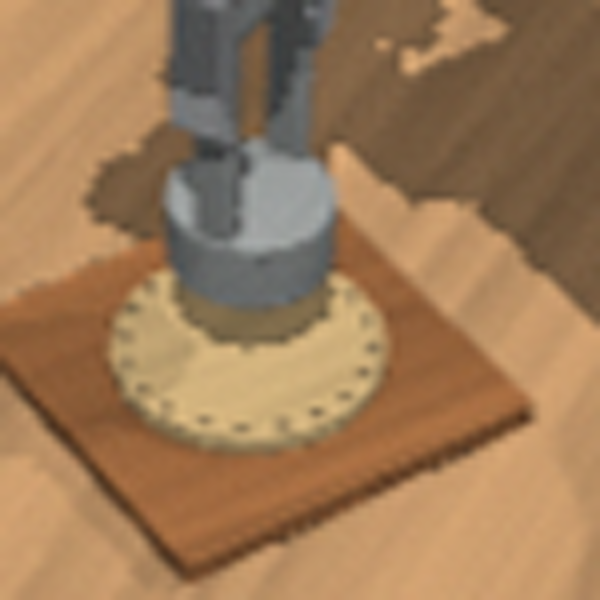

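```bash
python3 -m pendant '{"linear":[[0,10,-1],[0,12,-1],[0,8,0],[0,4,0],[0,0,0],[0,0,0]],"yaw":[0,0,0,0,0,0],"fingers":[-1,-1,-1,-1,-1,-1]}'; python3 - <<'E'
from h import *
import cv2
o=bot.get_obs();p=o["eef_pos"];print(p,o["force"].round(1),o["wrist_torque"].round(2))
im=np.ascontiguousarray(bot.grab_frame("side")[:,:,::-1]);cv2.imwrite("pics/side8.png",im)
cv2.imwrite("pics/s8d.png",cv2.resize(im[125:200,260:335],None,fx=8,fy=8,interpolation=cv2.INTER_CUBIC))
off=np.array([260,125])
def bb(P):return P.min(0).round(1),P.max(0).round(1)
u=p[2]-73.7
for z in(u,u+28):print(z,bb((proj("side",circ([p[0],p[1],z],30))-off)*8))
for c in([504.6,-229.2,20],):print("base",bb((proj("side",circ(c,50))-off)*8))
E
```

```text
t: 16.8
eef_pos: [504.6, -229.4, 102.4]
tcp_rot: [-90.0, 0.0, 178.4]
force: [0.7, -0.7, -4.8]
grip_width: 55.8
[ 504.62661176 -229.41754057  102.44251071] [ 0.7 -0.7 -4.8] [ 0.03  0.01 -0.  ]
28.74251070919229 (array([166. , 269.8]), array([332.7, 384. ]))
56.74251070919229 (array([165.4, 211.4]), array([335.2, 325.8]))
base (array([110.6, 251.5]), array([387.1, 441.9]))
```

View pics/s8d.png

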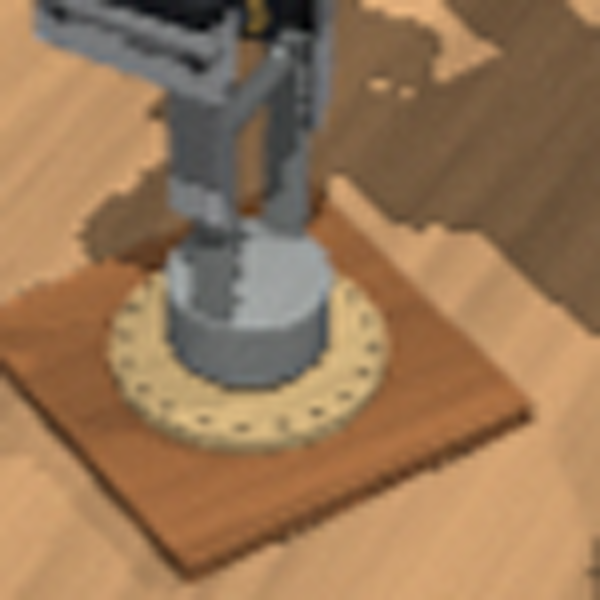

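```bash
python3 -m pendant '{"linear":[[0,2,0],[0,2,0],[0,2,0],[0,0,0]],"yaw":[0,0,0,0],"fingers":[-1,-1,-1,-1]}';python3 -m pendant '{"linear":[[0,1,0],[0,0,0]],"yaw":[0,0],"fingers":[-1,-1]}';python3 -m pendant '{"linear":[[0,0.5,0],[0,0,0]],"yaw":[0,0],"fingers":[-1,-1]}';python3 -m pendant '{"linear":[[0,0.5,0],[0,0,0]],"yaw":[0,0],"fingers":[-1,-1]}'
```

```text
t: 17.35
eef_pos: [504.1, -229.1, 95.6]
tcp_rot: [-90.0, -0.0, 178.4]
force: [0.1, -0.3, -6.4]
grip_width: 55.7
t: 17.6
eef_pos: [504.3, -229.2, 94.9]
tcp_rot: [-90.0, -0.0, 178.4]
force: [-0.2, 1.0, -5.3]
grip_width: 55.8
t: 17.85
eef_pos: [504.4, -229.2, 94.6]
tcp_rot: [-90.0, 0.0, 178.4]
force: [-0.4, 0.7, -4.1]
grip_width: 55.8
t: 18.1
eef_pos: [504.5, -229.3, 94.6]
tcp_rot: [-90.0, 0.0, 178.4]
force: [-0.6, -0.1, -2.3]
grip_width: 56.3
```

Contact begins; a little further, then check.

```bash
python3 -m pendant '{"linear":[[0,0.5,0],[0,0.5,0],[0,0,0]],"yaw":[0,0,0],"fingers":[-1,-1,-1]}';python3 -m pendant '{"linear":[[0,0.5,0],[0,0.5,0],[0,0,0]],"yaw":[0,0,0],"fingers":[-1,-1,-1]}'; python3 - <<'E'
from h import *
import cv2
o=bot.get_obs();p=o["eef_pos"];print(p,o["force"].round(1),o["wrist_torque"].round(2))
im=np.ascontiguousarray(bot.grab_frame("side")[:,:,::-1]);cv2.imwrite("pics/side9.png",im)
cv2.imwrite("pics/s9d.png",cv2.resize(im[110:200,250:340],None,fx=6.5,fy=6.5,interpolation=cv2.INTER_CUBIC))
off=np.array([250,110])
def bb(P):return P.min(0).round(1),P.max(0).round(1)
for z in(20,48):print(z,bb((proj("side",circ([504.6,-229.2,z],30))-off)*6.5))
print("base",bb((proj("side",circ([504.6,-229.2,20],50))-off)*6.5))
E
```

```text
t: 18.48
eef_pos: [504.6, -229.3, 94.5]
tcp_rot: [-90.0, 0.1, 178.4]
force: [-2.7, 1.7, 5.7]
grip_width: 55.6
t: 18.85
eef_pos: [504.6, -229.4, 94.5]
tcp_rot: [-89.9, 0.1, 178.4]
force: [-3.7, 1.6, 9.0]
grip_width: 55.8
[ 504.64987655 -229.41326135   94.53616709] [-3.7  1.6  9. ] [0.82 1.05 0.08]
20 (array([199.8, 331.4]), array([334.6, 424.3]))
48 (array([199.3, 284.6]), array([336.5, 377.5]))
base (array([154.9, 301.8]), array([379.6, 456.6]))
```

View pics/s9d.png

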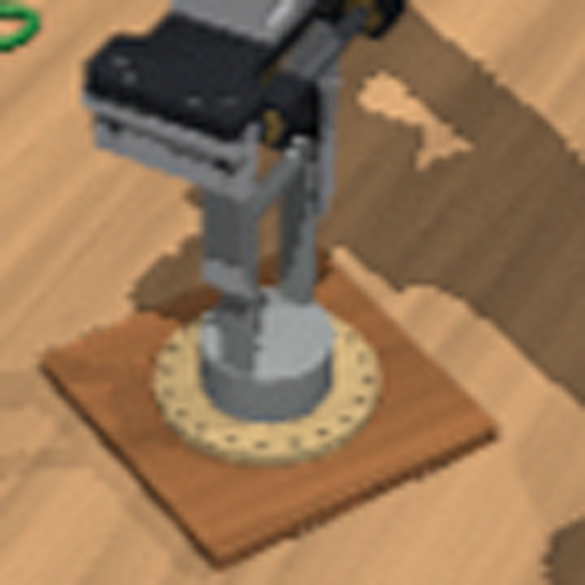

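```bash
python3 -m pendant '{"linear":[[0,-0.5,0],[0,-0.5,0],[0,-0.3,0],[0,0,0]],"yaw":[0,0,0,0],"fingers":[-1,-1,-1,-1]}';python3 -m pendant '{"linear":[[0,0,0],[0,0,0],[0,0,0],[0,0,0]],"yaw":[0,0,0,0],"fingers":[-0.2,0.2,0.6,0.6]}';python3 -m pendant '{"linear":[[0,0,0],[0,0,0],[0,0,0],[0,0,0]],"yaw":[0,0,0,0],"fingers":[0.8,1,1,1]}'; python3 - <<'E'
from h import *
import cv2
o=bot.get_obs();p=o["eef_pos"];print(p,o["force"].round(1),o["wrist_torque"].round(2))
im=np.ascontiguousarray(bot.grab_frame("side")[:,:,::-1]);cv2.imwrite("pics/side10.png",im)
cv2.imwrite("pics/s10d.png",cv2.resize(im[110:200,250:340],None,fx=6.5,fy=6.5,interpolation=cv2.INTER_CUBIC))
E
```

```text
t: 19.4
eef_pos: [504.7, -229.4, 94.5]
tcp_rot: [-90.0, 0.1, 178.4]
force: [-2.1, 1.4, 5.5]
grip_width: 55.7
t: 19.9
eef_pos: [504.4, -229.3, 92.9]
tcp_rot: [-90.0, 0.0, 178.4]
force: [0.1, 0.3, 0.4]
grip_width: 72.5
t: 20.4
eef_pos: [504.3, -229.2, 93.3]
tcp_rot: [-90.0, 0.0, 178.4]
force: [-0.2, -0.0, -0.4]
grip_width: 94.0
[ 504.33675418 -229.21810673   93.2662299 ] [-0.2 -0.  -0.4] [ 0.01  0.05 -0.06]
```

View pics/s10d.png

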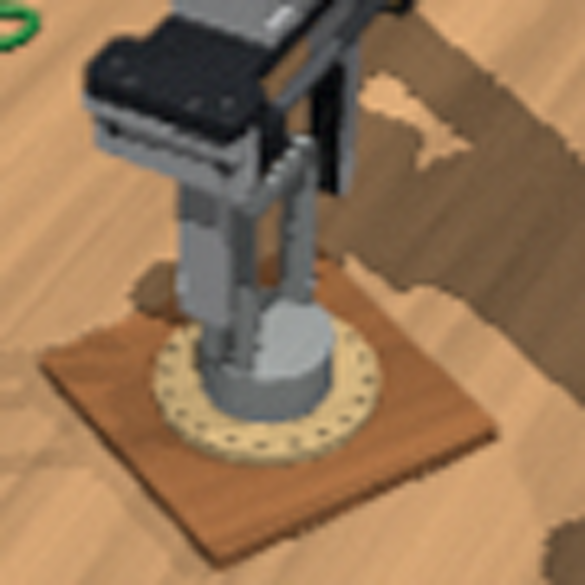

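Released with the weight upright. Raise and withdraw so I can look.

```bash
python3 -m pendant '{"linear":[[0,-8,0],[0,-20,0],[0,-40,0],[0,-45,0],[0,-40,0],[40,0,30],[45,0,40],[45,0,40],[20,0,40],[0,0,0]],"yaw":[0,0,0,0,0,0,0,0,0,0],"fingers":[1,1,1,1,1,1,1,1,1,1]}';python3 -m pendant '{"linear":[[10,0,50],[0,0,50],[0,0,40],[0,0,0]],"yaw":[0,0,0,0],"fingers":[1,1,1,1]}'; python3 - <<'E'
from h import *
import cv2
o=bot.get_obs();p=o["eef_pos"];print(p,o["force"].round(1))
for n in("side","top"):
    im=np.ascontiguousarray(bot.grab_frame(n)[:,:,::-1]);cv2.imwrite(f"pics/{n}11.png",im)
    if n=="side":cv2.imwrite("pics/s11d.png",cv2.resize(im[110:200,250:340],None,fx=6.5,fy=6.5,interpolation=cv2.INTER_CUBIC))
    else:cv2.imwrite("pics/t11d.png",cv2.resize(im[140:220,330:415],None,fx=7,fy=7,interpolation=cv2.INTER_CUBIC))
def bb(P):return P.min(0).round(1),P.max(0).round(1)
# top: base from initial measurement px (371.8,180)
c=atz("top",(371.8,180),20);print(c)
for z,r in((20,50),(20,30),(48,30)):print("top",z,r,bb((proj("top",circ([c[0],c[1],z],r))-[330,140])*7))
E
```

```text
t: 21.7
eef_pos: [348.5, -377.0, 246.7]
tcp_rot: [-90.0, 0.0, 178.1]
force: [0.8, -0.1, 0.5]
grip_width: 93.9
t: 22.2
eef_pos: [336.5, -515.6, 244.9]
tcp_rot: [-90.1, -0.0, 178.3]
force: [0.4, 1.5, 0.1]
grip_width: 94.1
[ 336.51352342 -515.63856135  244.89419789] [0.4 1.5 0.1]
[ 502.09559973 -234.82894323   20.        ]
top 20 50 (array([176.8, 165.5]), array([408.4, 395.2]))
top 20 30 (array([223.1, 211.2]), array([362.1, 349. ]))
top 48 30 (array([234.2, 201.1]), array([375.9, 341.7]))
```

View pics/side11.png

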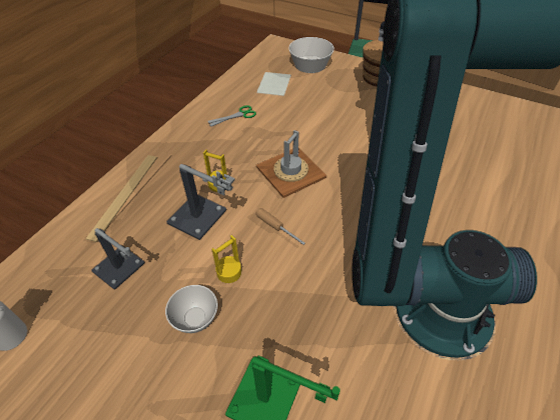

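View pics/s11d.png

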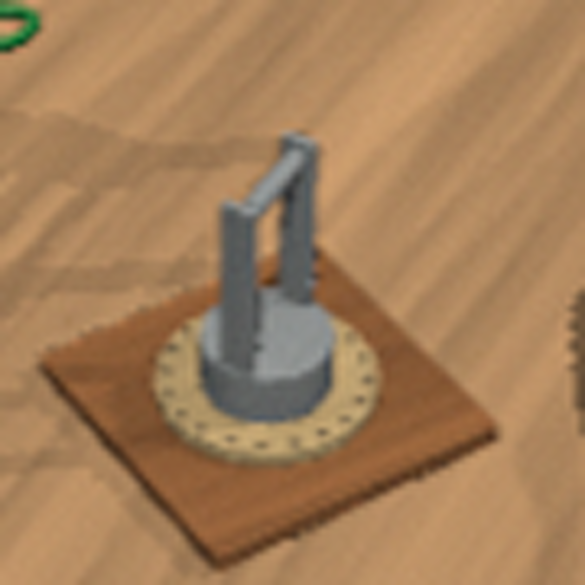

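View pics/t11d.png

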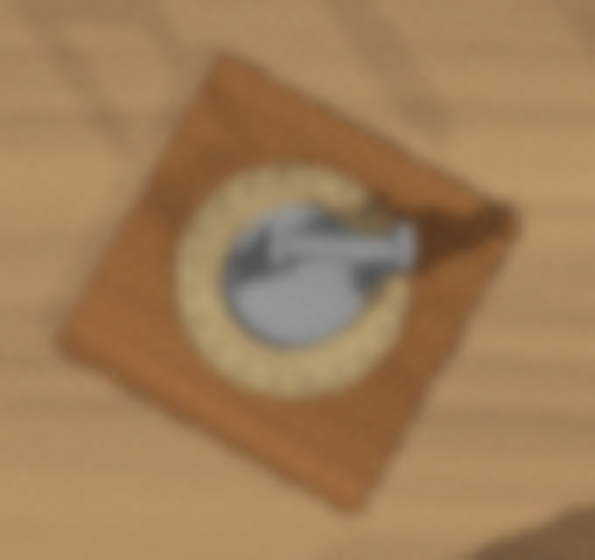

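```bash
python3 -m pendant '{"linear":[[0,0,0],[0,0,0],[0,0,0],[0,0,0]],"yaw":[0,0,0,0],"fingers":[1,1,1,1]}'; python3 -c "
from bench import bot
print(bot.close_job())"
```

```text
t: 22.8
eef_pos: [336.3, -514.3, 246.6]
tcp_rot: [-90.0, 0.0, 178.4]
force: [0.3, 0.4, -0.4]
grip_width: 94.0
the job is handed in; nothing more can be done
None
```

The weight is off the hook and standing upright, let go, on the plywood base. I handed the job in at about 23 s.

- **Freeing it:** I pinched the straps at 56 mm and lifted about 1 mm. I then pushed the bar back against the keeper in 1 mm steps. Resistance grew from about 5 N to 8 N, then rose sharply after about 11.5 mm, which was the back cheeks. That push peaked at about 17 N at the wrist.
- **Lifting off:** I backed off about 1 mm, lifted about 30 mm with no catch at the lip, and drew the weight forward before carrying it over.
- **Setting down:** It touched down softly. I eased off before opening the fingers, and the highest wrist reading was about 9 N upwards.

**Last checks:** both cameras show the weight upright and centred to within 1–2 mm. The bowl and awl show no visible change from the first side picture. The arm is clear of everything, with force readings near zero.

**Disagreement:** the two cameras put the base about 6 mm apart in y. I used the side camera, because it agreed with the known gripper position. The final top picture, comparing weight and base directly, confirmed the centring.

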